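# Stand the slumped oil tin up against the backstop

### The arm

A 6-joint arm with a two-finger parallel gripper is mounted at the origin on a cart in front of the work surface, level with it; the furniture and walls round the work are solid. World frame = base frame: x ahead of the robot, y to its left, z up, the work surface at z = 0. Lengths are in m, angles in rad, forces in N, time in s.
With the tool pointing down it reaches from about 0.35 to 0.85 m from the base axis. Payload 8.1 kg.
Tool frame: the origin (TCP) lies at the centre of the arm's flange, where the gripper is bolted on; the fingertips stand 186 mm ahead of it and the grasp point (between the pads) lies 167 mm ahead of it; z points along the fingers, y is the direction in which the jaws open and shut (so a half turn about z gives the same grasp; the last joint's range is limited). The gripper opens to 93 mm and grips with 3 to 60 N. Pads are 15 mm wide; open, the fingers measure 128 mm over their backs; the gripper's body (75 mm by 188 mm) begins 65 mm behind the grasp point.
Start: joints at [-1.357, 0.13, 1.488, -0, 1.523, -0.085], TCP at [0.177, -0.573, 0.405] pointing down, gripper open.
Joint ranges: [-2.96, 2.96], [-0.89, 2.26], [0.02, 2.5], [-1.34, 4.48], [0, 2.73], [-2.66, 2.66]. Speed limits (rad/s): [2.39, 2.39, 2.79, 3.14, 3.14, 3.14].

### API

Orientations are given as a rotation vector (axis times angle).
In Python, from plant import robot, viewer, order gives the robot as it stands.
- The arm moves only by the tool apply_moves, never from a script. Its argument "deltas" is a list of rows, each a list of 3 entries, a list of its own where there are three numbers: the finger opening in mm, from 0 to 93, then the shift along the tool's x, y, z in mm, then the turn about the tool's z in rad. In form: [[grip, [dx, dy, dz], yaw], ...]. A call has 1 to 5 rows; each row shifts and turns the commanded pose from where the row before left it, along the tool's axes as they then stand; what a row does not reach is not made up. A row lasts 1/8 s, in which the tool goes at most 62.5 mm and 10.7 degrees, less where a joint would pass 70% of its speed; a pose out of reach is approached as far as the arm can. A call is refused whole if a number of a shift passes 62.5 or a number of a turn 0.188, either way. A call with a gripper value outside its range is refused whole. The fingers move at their own pace and stop on an object; "grip_force" is the grip in N (left out, the last holds). Time passes only in rows, so rows that do not move let the fingers close. It gives the time, the measured TCP pose, the force and the opening at its end, in the units of the state.
- robot.read_state(): the state, without advancing time (a new reading comes with each control period).
- viewer.read_camera(name): name is "scene" or "top"; returns the picture (384x512x3 uint8, blue, green, red); there is no depth.
- viewer.get_calibration(name): a dict with "fx", "fy", "cx", "cy" (pixels), "R" (3x3) and "t" (3): a world point X has camera coordinates R X + t. Camera axes: x right, y down, z forward; pixel columns grow to the right and rows downward; lengths in m; the calibration is good to about 2 mm. A picture is of the moment at which its call begins. get_calibration takes no time and is no camera call.
- order.close_job(): hands the job in, once; it reports no verdict.
The state is a dict: "t": time; "q": joint angles; "dq": joint speeds; "joint_torque": joint torques, N m; "tool_pos": TCP position; "orientation": TCP orientation; "force": force on the tool from outside, world axes, zero at the start; "wrist_torque": the same for the moment, N m; "opening": finger opening in m.
Only numpy, scipy, OpenCV 4.12 (cv2) and the standard library are available. Lean on these libraries where they do the work, as an engineer would, in place of code of your own. Each camera call takes 0.05 s, during which the arm holds its last target. There are 200 camera calls.

### The job

The oil tin has toppled back and lies slumped with its top edge against the clear backstop: push it up to stand by letting its top slide up the face, with its foot always on the bench (do not pick it up), then press it flush against the face with about 10 N, never more than 25 N. Then slide it along the face, upright, away from you into the corner until it touches the blue cheek, and leave it standing there flush with both. Do not disturb the cups or the bangle.

Things in the scene. Friction and masses are not known exactly. Their poses are not given: they have to be found in the camera images.
- oil_tin: red rectangular oil tin, white label, 0.35 kg give or take a quarter, one rigid block 52 mm deep (own y), 60 mm wide (own x), 175 mm tall (own z; the 22 mm wide cap stands 9 mm higher). Origin: centre of its flat foot; z runs from foot to top. It starts leaning 44 degrees from upright towards the backstop, own x along the face. Bench friction about 0.6. Standing, it can be gripped firmly (30 N or more) across its 60 mm.
- near_edge (a point): middle of the tin's foot edge away from the backstop (own y = -26 mm, z = 0), 36 mm up at the start. Pushed here towards the backstop with 3 to 15 N the tin's far foot edge slides in on the bench, its top climbs the face, and this edge comes in about 0.1 m and down to the bench. Within about 17 degrees of upright the tin drops onto its foot by itself
- top_edge (a point): middle of the tin's top edge (own y = +26 mm, z = 175 mm) that bears on the face of the backstop at the start
- backstop: fixed rigid plate of clear acrylic (slippery, friction 0.15) on a blue frame, 320 mm wide, 170 high, 10 thick. Origin: on the bench below the middle of its front face; the face is its plane y = 0, own y points into the plate, to the left, x along it away from the robot. At its far end a blue cheek stands out 75 mm from the face, 12 mm thick, 100 high, inner side at x = +140 mm
- corner (a point): point at bench height where the face meets the inner side of the cheek. Sliding there, a tin dragged by its top on the bench tends to tip; holding up part of its weight prevents it
- red_cup: red plastic beaker, 71 mm across, 50 mm high, bystander; origin at the centre of its foot
- tea_cup: white porcelain tea cup, 77 mm across, 57 mm high, bystander; origin at the centre of its foot
- carved_bangle: reddish carved bangle, 70 mm across, 22 mm high, bystander; origin at the centre of its underside

How it is judged:
By the outcome, as a careful person would: the job done as asked, in the order asked, and still so for the second after the job is handed in, with the robot touching nothing.
It also fails if it takes over 72 s, if anything falls off the work surface, if the arm or the gripper's body presses on something with over 40 N, if the wrist force passes 120 N, or if a joint passes its speed limit or range.

## Working session

There is one attempt and no reset: what is moved stays moved. The work goes in short steps, Python scripts to look and compute and a tool call to move; the robot and the scene stay as the last step left them, time stands still between calls to the robot, and variables do not carry over. Pictures are saved under pics/ and viewed, about 8 in all and at most 12, crops included, and the job is handed in when it is done.

Besides the shell and the picture viewer there is one more tool, called after ">>>" by a JSON object that holds its "api" and its "payload", one argument or row to a line. apply_moves: Moves the arm, as the interface text tells. Its arguments: {"type":"object","properties":{"deltas":{"type":"array"},"grip_force":{"type":"number"}},"required":["deltas"]}

```bash
mkdir -p pics; ls; python3 - <<'E'
from plant import robot, viewer, order
import cv2,numpy as np
for n in ("scene","top"):
    cv2.imwrite(f"pics/{n}0.png",viewer.read_camera(n)); c=viewer.get_calibration(n)
    print(n,c['fx'],c['cx'],c['cy'],np.round(c['R'],3).tolist(),np.round(c['t'],3), np.round(-np.array(c['R']).T@c['t'],3))
s=robot.read_state();print({k:np.round(v,3).tolist() for k,v in s.items()})
E
```

```text
pics
scene 445.4257426507514 256.08016848314134 186.2655385892233 [[0.646, -0.764, -0.008], [-0.64, -0.535, -0.551], [0.416, 0.361, -0.835]] [-0.426  0.411  0.931] [ 0.15  -0.441  1.   ]
top 400.2644614523247 251.7922721172537 190.46398195789357 [[0.01, -1.0, 0.005], [-0.996, -0.01, -0.091], [0.091, -0.004, -0.996]] [-0.071  0.616  1.213] [ 0.504 -0.059  1.264]
{'t': 0.1, 'q': [-1.357, 0.131, 1.489, -0.0, 1.523, -0.085], 'dq': [-0.001, -0.001, -0.002, -0.0, 0.002, -0.0], 'joint_torque': [0.001, -56.134, -49.31, 0.077, 0.029, -0.0], 'tool_pos': [0.177, -0.573, 0.404], 'orientation': [-3.105, -0.467, 0.0], 'force': [-0.563, -1.091, 0.002], 'wrist_torque': [0.022, 0.041, 0.028], 'opening': 0.093}
```

View pics/scene0.png

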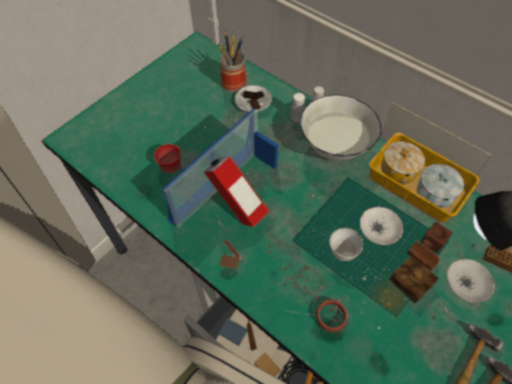

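View pics/top0.png

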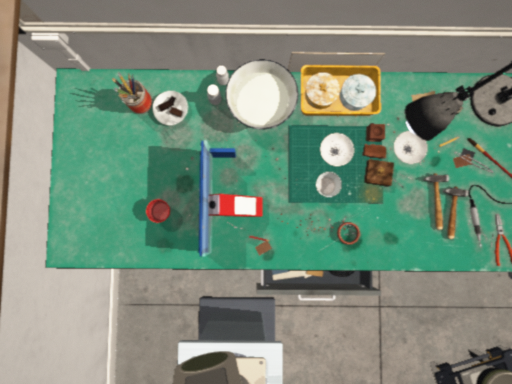

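Scene: clear backstop with blue frame and cheek at top (205,140-255), tin at top (210-263, 195-216); cups and bangle clear of it. Measure with zoomed crops and masks.

```bash
cat > h.py <<'E'
from plant import robot, viewer, order
import cv2,numpy as np
def ray(n,u,v,z):
    c=viewer.get_calibration(n);R=np.array(c['R']);C=-R.T@np.array(c['t'])
    d=R.T@np.array([(u-c['cx'])/c['fx'],(v-c['cy'])/c['fy'],1]); return np.round(C+d*(z-C[2])/d[2],4)
def proj(n,X):
    c=viewer.get_calibration(n);p=np.array(c['R'])@np.array(X)+c['t'];return np.round([c['fx']*p[0]/p[2]+c['cx'],c['fy']*p[1]/p[2]+c['cy']],1)
def boxes(n,im,name,lo,hi,roi):
    x0,y0,x1,y1=roi; m=np.zeros(im.shape[:2],np.uint8); h=cv2.cvtColor(im,cv2.COLOR_BGR2HSV)
    m[y0:y1,x0:x1]=cv2.inRange(h,lo,hi)[y0:y1,x0:x1]
    if name=='red': m[y0:y1,x0:x1]|=cv2.inRange(h,(170,)+lo[1:],(180,255,255))[y0:y1,x0:x1]
    for c in cv2.findContours(m,0,2)[0]:
        if cv2.contourArea(c)>25: print(n,name,cv2.contourArea(c),cv2.boundingRect(c),np.round(cv2.boxPoints(cv2.minAreaRect(c)),1).tolist())
E
python3 - <<'E'
from h import *
t=cv2.imread('pics/top0.png');s=cv2.imread('pics/scene0.png')
boxes('top',t,'blue',(105,110,50),(125,255,255),(150,120,300,270))
boxes('top',t,'red',(0,150,80),(8,255,255),(130,120,300,270))
boxes('scene',s,'red',(0,150,80),(8,255,255),(140,130,290,270))
cv2.imwrite('pics/c1.png',cv2.resize(np.hstack([t[135:265,190:280],s[105:235,155:290]]),None,fx=3.5,fy=3.5,interpolation=cv2.INTER_CUBIC))
E
```

```text
top blue 156.0 (210, 149, 25, 8) [[210.0, 149.0], [234.0, 149.0], [234.0, 156.0], [210.0, 156.0]]
top blue 202.0 (199, 142, 5, 113) [[198.39999389648438, 254.0], [199.8000030517578, 142.0], [203.10000610351562, 142.0], [201.6999969482422, 254.0]]
top red 389.5 (146, 199, 24, 24) [[141.5, 210.5], [157.5, 194.5], [173.0, 210.0], [157.0, 226.0]]
top red 75.5 (255, 197, 7, 19) [[255.0, 197.0], [261.0, 197.0], [261.0, 215.0], [255.0, 215.0]]
top red 271.0 (219, 194, 31, 22) [[219.0, 194.0], [249.0, 194.0], [249.0, 215.0], [219.0, 215.0]]
scene red 1075.0 (206, 157, 62, 69) [[205.0, 172.6999969482422], [228.60000610351562, 155.39999389648438], [270.6000061035156, 212.8000030517578], [247.10000610351562, 230.10000610351562]]
scene red 399.0 (154, 144, 26, 21) [[154.0, 144.0], [179.0, 144.0], [179.0, 164.0], [154.0, 164.0]]
```

View pics/c1.png

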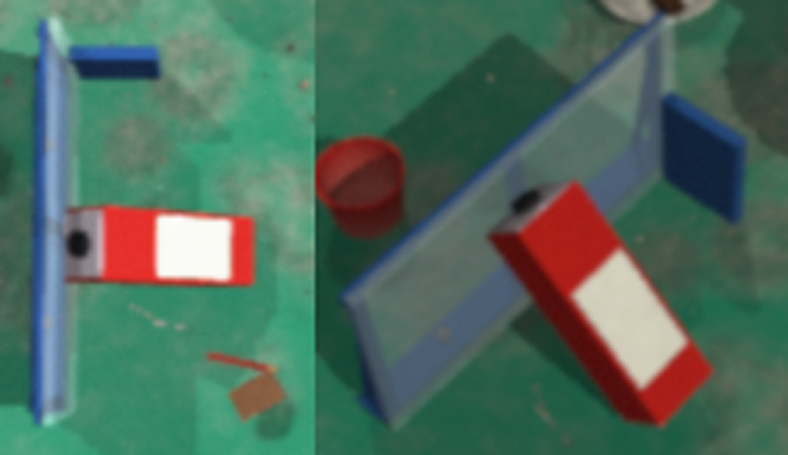

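```bash
python3 - <<'E'
from h import *
f=lambda x,y:(190+(x+.5)/3.5-.5,135+(y+.5)/3.5-.5)
for nm,x,y,z in [('near edge far end',253,217,.036),('near edge near end',253,285,.036),('face end near bottom',74,412,0),('face far bottom',70,47,0),('cheek tip top far',158,47,.1),('cheek tip bottom inner',158,77,0),('cheek tip top inner',158,62,.1),('blue back top near',38,424,.17),('blue back top far',42,22,.17),('front top near?',70,410,.17)]:
    print(nm,ray('top',*f(x,y),z))
g=lambda x,y:(155+(x-315+.5)/3.5-.5,105+(y+.5)/3.5-.5)
for nm,x,y,z in [('near edge right(far)',712,370,.036),('near edge left/lower',638,422-2,.0),('near end lowcorner label face',660,425,.036),('face bottom near end',395,428,0),('face bottom at cheek',660,180,0),('cheek tip bottom',738,222,0),('cheek tip top',743,142,.1),('cheek face top',666,95,.1)]:
    print('s',nm,ray('scene',*g(x,y),z))
# bystanders
print(ray('top',157,210,.05),ray('top',328,184,.0),ray('top',337,149,.05),ray('top',348,233,.02))
E
```

```text
near edge far end [ 0.5968 -0.0957  0.036 ]
near edge near end [ 0.5372 -0.0962  0.036 ]
face end near bottom [0.4233 0.0617 0.    ]
face far bottom [0.7537 0.0717 0.    ]
cheek tip top far [ 0.7347 -0.0127  0.1   ]
cheek tip bottom inner [ 0.7268 -0.0091  0.    ]
cheek tip top inner [ 0.7219 -0.0129  0.1   ]
blue back top near [0.4247 0.0731 0.17  ]
blue back top far [0.7399 0.0767 0.17  ]
front top near? [0.4356 0.0486 0.17  ]
s near edge right(far) [ 0.5953 -0.0937  0.036 ]
s near edge left/lower [ 0.5448 -0.0661  0.    ]
s near end lowcorner label face [ 0.5375 -0.094   0.036 ]
s face bottom near end [0.4265 0.0649 0.    ]
s face bottom at cheek [0.7218 0.0636 0.    ]
s cheek tip bottom [ 0.7296 -0.0107  0.    ]
s cheek tip top [ 0.7306 -0.0111  0.1   ]
s cheek face top [0.7287 0.0617 0.1   ]
[0.5519 0.2222 0.05  ] [ 0.642  -0.3065  0.    ] [ 0.7452 -0.3253  0.05  ] [ 0.488  -0.3635  0.02  ]
```

>>> {"api": "apply_moves", "payload": {
  "deltas": [
    [0,[0,0,0],-0.18],
    [0,[0,0,0],-0.18],
    [0,[0,0,0],-0.18],
    [0,[0,0,0],-0.18],
    [0,[0,0,0],-0.18]
  ],
  "grip_force": 10
}}

```text
t: 0.72
tool_pos: [0.1766, -0.5733, 0.4041]
orientation: [-2.588, -1.779, -0.001]
force: [0.5, 0.8, 0.0]
opening: 0.0478
```

>>> {"api": "apply_moves", "payload": {
  "deltas": [
    [0,[0,0,0],-0.18],
    [0,[0,0,0],-0.18],
    [0,[0,0,0],-0.012],
    [0,[0,30,0],0],
    [0,[0,40,0],0]
  ]
}}

```text
t: 1.35
tool_pos: [0.2466, -0.5736, 0.4046]
orientation: [-2.228, -2.214, 0.0]
force: [0.1, -0.1, -0.1]
opening: 0.0011
```

>>> {"api": "apply_moves", "payload": {
  "deltas": [
    [0,[41,32,0],0],
    [0,[41,32,0],0],
    [0,[41,32,0],0],
    [0,[41,32,0],0],
    [0,[41,32,0],0]
  ]
}}

```text
t: 1.98
tool_pos: [0.4074, -0.3669, 0.4046]
orientation: [-2.227, -2.216, -0.0]
force: [1.1, -0.6, 0.2]
opening: 0.0003
```

>>> {"api": "apply_moves", "payload": {
  "deltas": [
    [0,[41,32,10],0],
    [0,[41,32,10],0],
    [0,[41,32,15],0],
    [0,[41,32,15],0],
    [0,[41,32,20],0]
  ]
}}

```text
t: 2.6
tool_pos: [0.5676, -0.162, 0.3347]
orientation: [2.226, 2.216, 0.001]
force: [1.1, -0.2, 0.1]
opening: 0.0006
```

>>> {"api": "apply_moves", "payload": {
  "deltas": [
    [0,[0,0,30],0],
    [0,[0,0,40],0],
    [0,[0,0,40],0],
    [0,[0,0,0],0]
  ]
}}

```text
t: 3.1
tool_pos: [0.5646, -0.1625, 0.2207]
orientation: [-2.22, -2.213, 0.005]
force: [-0.7, 0.5, 0.2]
opening: 0.0005
```

>>> {"api": "apply_moves", "payload": {
  "deltas": [
    [0,[15,2,13],0],
    [0,[20,0,0],0],
    [0,[10,0,0],0],
    [0,[5,0,0],0],
    [0,[0,0,0],0]
  ]
}}

```text
t: 3.72
tool_pos: [0.5689, -0.113, 0.2124]
orientation: [2.22, 2.222, 0.001]
force: [-0.7, -0.4, 0.4]
opening: 0.0004
```

>>> {"api": "apply_moves", "payload": {
  "deltas": [
    [0,[3,0,0],0],
    [0,[3,0,0],0],
    [0,[3,0,0],0]
  ]
}}

```text
t: 4.1
tool_pos: [0.5686, -0.1047, 0.2117]
orientation: [2.221, 2.221, -0.001]
force: [-0.6, -8.7, -1.4]
opening: 0.0008
```

>>> {"api": "apply_moves", "payload": {
  "deltas": [
    [0,[3,0,1.5],0],
    [0,[3,0,1],0],
    [0,[3,0,1],0],
    [0,[3,0,1],0]
  ]
}}

```text
t: 4.6
tool_pos: [0.5686, -0.0932, 0.2071]
orientation: [2.221, 2.22, -0.002]
force: [-0.3, -5.1, -1.9]
opening: 0.0004
```

>>> {"api": "apply_moves", "payload": {
  "deltas": [
    [0,[4,0,1.5],0],
    [0,[4,0,1.5],0],
    [0,[4,0,1.5],0]
  ]
}}

```text
t: 4.97
tool_pos: [0.5684, -0.0802, 0.2023]
orientation: [-2.221, -2.221, 0.001]
force: [0.4, -2.7, -2.2]
opening: 0.0005
```

>>> {"api": "apply_moves", "payload": {
  "deltas": [
    [0,[4,0,1],0],
    [0,[4,0,1],0],
    [0,[4,0,1],0]
  ]
}}

```text
t: 5.35
tool_pos: [0.5687, -0.068, 0.1998]
orientation: [2.221, 2.222, 0.0]
force: [0.6, -3.0, -1.7]
opening: 0.0005
```

>>> {"api": "apply_moves", "payload": {
  "deltas": [
    [0,[4,0,1],0],
    [0,[4,0,1],0],
    [0,[4,0,1],0]
  ]
}}

```text
t: 5.72
tool_pos: [0.5687, -0.0561, 0.1967]
orientation: [-2.221, -2.221, -0.0]
force: [0.1, -3.2, -1.1]
opening: 0.0007
```

```bash
python3 - <<'E'
from h import *
s=viewer.read_camera('scene');t=viewer.read_camera('top')
cv2.imwrite('pics/c2.png',cv2.resize(np.hstack([t[135:265,170:290],s[105:235,155:290]]),None,fx=3,fy=3,interpolation=cv2.INTER_CUBIC))
E
```

```text
(no output)
```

View pics/c2.png

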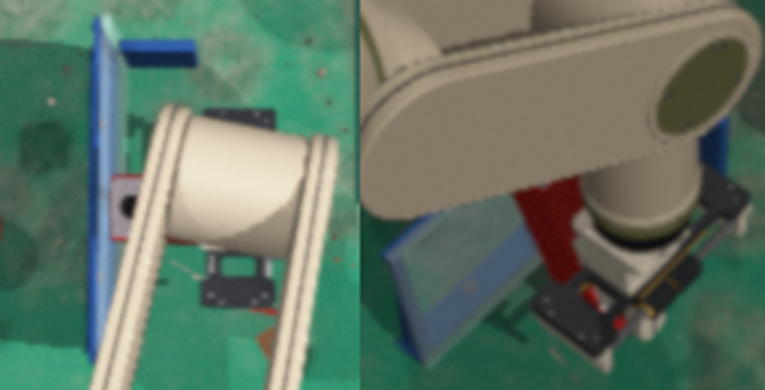

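The arm covers most of the view, but the tin's top (crop 125,205) still bears on the face and is clearly steeper. I'll carry on slowly.

>>> {"api": "apply_moves", "payload": {
  "deltas": [
    [0,[3,0,0.5],0],
    [0,[3,0,0.5],0],
    [0,[3,0,0.5],0]
  ]
}}

```text
t: 6.2
tool_pos: [0.5686, -0.0475, 0.1952]
orientation: [2.221, 2.221, -0.001]
force: [-0.2, -5.3, -2.3]
opening: 0.0007
```

>>> {"api": "apply_moves", "payload": {
  "deltas": [
    [0,[3,0,0],0],
    [0,[3,0,0],0],
    [0,[3,0,0],0]
  ]
}}

```text
t: 6.58
tool_pos: [0.5687, -0.0382, 0.1953]
orientation: [-2.221, -2.221, -0.0]
force: [-0.9, -3.1, -2.0]
opening: 0.0003
```

>>> {"api": "apply_moves", "payload": {
  "deltas": [
    [0,[2,0,0],0],
    [0,[2,0,0],0]
  ]
}}

```text
t: 6.82
tool_pos: [0.5686, -0.0342, 0.1952]
orientation: [-2.221, -2.221, -0.0]
force: [0.3, -3.6, -2.1]
opening: 0.0005
```

>>> {"api": "apply_moves", "payload": {
  "deltas": [
    [0,[2,0,0],0],
    [0,[1.5,0,0],0]
  ]
}}

```text
t: 7.08
tool_pos: [0.5686, -0.0308, 0.1952]
orientation: [-2.221, -2.221, 0.0]
force: [-0.1, -3.9, -1.7]
opening: 0.0007
```

>>> {"api": "apply_moves", "payload": {
  "deltas": [
    [0,[1.5,0,0],0],
    [0,[1,0,0],0]
  ]
}}

```text
t: 7.32
tool_pos: [0.5686, -0.0283, 0.1952]
orientation: [-2.221, -2.221, 0.0]
force: [0.4, -3.2, -2.2]
opening: 0.0007
```

>>> {"api": "apply_moves", "payload": {
  "deltas": [
    [0,[1,0,0],0],
    [0,[1,0,0],0]
  ]
}}

```text
t: 7.58
tool_pos: [0.5686, -0.0264, 0.1952]
orientation: [-2.221, -2.221, 0.0]
force: [0.9, -2.8, -2.3]
opening: 0.0006
```

>>> {"api": "apply_moves", "payload": {
  "deltas": [
    [0,[1,0,0],0],
    [0,[1,0,0],0]
  ]
}}

```text
t: 7.82
tool_pos: [0.5687, -0.0247, 0.1952]
orientation: [2.221, 2.221, -0.001]
force: [0.4, -10.1, -4.0]
opening: 0.0005
```

>>> {"api": "apply_moves", "payload": {
  "deltas": [
    [0,[1,0,0],0],
    [0,[0.5,0,0],0]
  ]
}}

```text
t: 8.07
tool_pos: [0.5688, -0.0245, 0.1953]
orientation: [2.22, 2.22, -0.003]
force: [0.4, -15.6, -4.2]
opening: 0.0004
```

>>> {"api": "apply_moves", "payload": {
  "deltas": [
    [0,[-0.7,0,0],0],
    [0,[0,0,0],0],
    [0,[0,0,0],0],
    [0,[0,0,0],0]
  ]
}}

```text
t: 8.57
tool_pos: [0.5688, -0.0246, 0.1953]
orientation: [2.221, 2.22, -0.001]
force: [0.6, -9.3, -3.1]
opening: -0.0
```

>>> {"api": "apply_moves", "payload": {
  "deltas": [
    [0,[-2,0,0],0],
    [0,[-2,0,0],0],
    [0,[-3,0,0],0],
    [0,[-5,0,0],0],
    [0,[-15,0,0],0]
  ]
}}

```text
t: 9.2
tool_pos: [0.5687, -0.0508, 0.1953]
orientation: [-2.22, -2.223, -0.0]
force: [0.5, 0.0, -0.2]
opening: 0.0006
```

>>> {"api": "apply_moves", "payload": {
  "deltas": [
    [0,[-40,0,0],0],
    [0,[-50,0,-40],0],
    [0,[-50,0,-55],0],
    [0,[-50,0,-55],0],
    [93,[-40,0,-30],0]
  ]
}}

```text
t: 9.82
tool_pos: [0.5684, -0.2661, 0.36]
orientation: [2.22, 2.218, 0.001]
force: [1.0, -0.1, -0.4]
opening: 0.0067
```

```bash
python3 - <<'E'
from h import *
s=viewer.read_camera('scene');t=viewer.read_camera('top')
cv2.imwrite('pics/c3.png',cv2.resize(np.hstack([t[135:265,170:290],s[105:235,155:290]]),None,fx=3,fy=3,interpolation=cv2.INTER_CUBIC))
boxes('top',t,'red',(0,150,80),(8,255,255),(180,120,300,270))
E
```

```text
(no output)
```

View pics/c3.png

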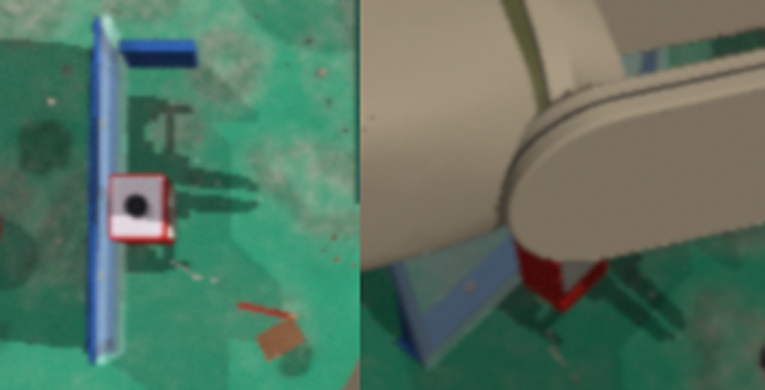

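```bash
python3 - <<'E'
from h import *
f=lambda x,y:(170+(x+.5)/3-.5,135+(y+.5)/3-.5)
for x,y,z in [(109.5,174,.175),(166,174,.175),(109.5,240,.175),(166,241,.175),(136,206,.184),(174,242,0)]: print(ray('top',*f(x,y),z))
E
```

```text
[0.5956 0.0607 0.175 ]
[0.5961 0.0093 0.175 ]
[0.5357 0.0595 0.175 ]
[0.5353 0.0084 0.175 ]
[0.5662 0.0353 0.184 ]
[0.5394 0.0108 0.    ]
```

>>> {"api": "apply_moves", "payload": {
  "deltas": [
    [93,[45,0,0],0],
    [93,[45,0,20],0],
    [93,[45,-1,21],0],
    [93,[30,0,20],0],
    [93,[0,0,0],0]
  ]
}}

```text
t: 10.55
tool_pos: [0.5663, -0.0963, 0.2927]
orientation: [-2.215, -2.221, 0.004]
force: [0.4, 0.0, -0.7]
opening: 0.064
```

>>> {"api": "apply_moves", "payload": {
  "deltas": [
    [93,[0,0,-5],0],
    [93,[0,0,0],0],
    [93,[0,0,0],0],
    [93,[5,0,0],0]
  ]
}}

```text
t: 11.05
tool_pos: [0.5677, -0.0942, 0.3011]
orientation: [2.223, 2.22, 0.0]
force: [0.2, 0.6, 0.1]
opening: 0.0926
```

>>> {"api": "apply_moves", "payload": {
  "deltas": [
    [93,[40,-1,1],0],
    [93,[40,0,0],0],
    [93,[30,0,1],0],
    [93,[20,0,0],0],
    [93,[0,0,0],0]
  ]
}}

```text
t: 11.68
tool_pos: [0.5666, 0.0375, 0.2988]
orientation: [2.219, 2.223, -0.0]
force: [-0.5, -0.6, -0.8]
opening: 0.0932
```

>>> {"api": "apply_moves", "payload": {
  "deltas": [
    [50,[0,0,0],0],
    [50,[0,0,0],0],
    [50,[0,0,0],0],
    [50,[0,0,0],0],
    [50,[0,0,0],0]
  ],
  "grip_force": 35
}}

```text
t: 12.3
tool_pos: [0.5667, 0.0361, 0.2988]
orientation: [2.222, 2.221, -0.001]
force: [-0.6, -2.8, 0.5]
opening: 0.0599
```

>>> {"api": "apply_moves", "payload": {
  "deltas": [
    [50,[0,0,0],0],
    [50,[0,0,0],0]
  ]
}}

```text
t: 12.55
tool_pos: [0.5667, 0.0361, 0.2988]
orientation: [2.221, 2.221, -0.001]
force: [0.7, -5.9, -0.4]
opening: 0.0598
```

>>> {"api": "apply_moves", "payload": {
  "deltas": [
    [50,[0.7,0,0],0],
    [50,[0,0,0],0],
    [50,[0,0,0],0]
  ]
}}

```text
t: 12.92
tool_pos: [0.5667, 0.0363, 0.2988]
orientation: [2.221, 2.22, -0.002]
force: [0.3, -8.4, -1.0]
opening: 0.0599
```

>>> {"api": "apply_moves", "payload": {
  "deltas": [
    [50,[0.5,0,0],0],
    [50,[0,0,0],0],
    [50,[0,0,0],0],
    [50,[0,0,0],0],
    [50,[0,0,0],0]
  ]
}}

```text
t: 13.55
tool_pos: [0.5667, 0.0364, 0.2988]
orientation: [2.221, 2.22, -0.003]
force: [-0.5, -10.9, -0.7]
opening: 0.0599
```

>>> {"api": "apply_moves", "payload": {
  "deltas": [
    [50,[-1,0,-0.3],0],
    [50,[0,0,0],0],
    [50,[0,3,0],0],
    [50,[0,5,0],0],
    [50,[0,5,0],0]
  ]
}}

```text
t: 14.18
tool_pos: [0.5791, 0.0363, 0.2989]
orientation: [-2.221, -2.221, 0.004]
force: [-5.3, -6.7, 3.3]
opening: 0.0598
```

>>> {"api": "apply_moves", "payload": {
  "deltas": [
    [50,[0,0,-0.7],0],
    [50,[0,0,0],0]
  ]
}}

```text
t: 14.42
tool_pos: [0.5794, 0.0363, 0.299]
orientation: [-2.221, -2.221, 0.002]
force: [0.1, -6.1, -4.1]
opening: 0.0597
```

>>> {"api": "apply_moves", "payload": {
  "deltas": [
    [50,[0,4,0],0],
    [50,[0,4,0],0],
    [50,[0,4,0],0]
  ]
}}

```text
t: 14.8
tool_pos: [0.5911, 0.0363, 0.2988]
orientation: [-2.221, -2.221, 0.004]
force: [-2.0, -6.1, -1.2]
opening: 0.0599
```

>>> {"api": "apply_moves", "payload": {
  "deltas": [
    [50,[0,5,0.2],0],
    [50,[0,6,0],0],
    [50,[0,6,0],0],
    [50,[0,6,0],0],
    [50,[0,6,0],0]
  ]
}}

```text
t: 15.42
tool_pos: [0.6202, 0.0365, 0.2988]
orientation: [-2.22, -2.22, 0.004]
force: [-3.1, -5.5, 0.2]
opening: 0.0595
```

>>> {"api": "apply_moves", "payload": {
  "deltas": [
    [50,[0,6,0],0],
    [50,[0,6,0],0],
    [50,[0,6,0],0],
    [50,[0,6,0],0],
    [50,[0,6,0],0]
  ]
}}

```text
t: 16.05
tool_pos: [0.6503, 0.0366, 0.2989]
orientation: [-2.22, -2.22, 0.003]
force: [-2.9, -4.2, -2.0]
opening: 0.0596
```

>>> {"api": "apply_moves", "payload": {
  "deltas": [
    [50,[0.5,6,0],0],
    [50,[0,6,0],0],
    [50,[0,6,0],0],
    [50,[0,6,0],0],
    [50,[0,4,0],0]
  ]
}}

```text
t: 16.68
tool_pos: [0.6786, 0.0368, 0.2989]
orientation: [-2.221, -2.221, 0.003]
force: [-2.6, -4.7, -1.1]
opening: 0.0598
```

>>> {"api": "apply_moves", "payload": {
  "deltas": [
    [50,[0,3,0],0],
    [50,[0,3,0],0],
    [50,[0,2,0],0]
  ]
}}

```text
t: 17.05
tool_pos: [0.6865, 0.0368, 0.2989]
orientation: [-2.221, -2.221, 0.003]
force: [-3.0, -5.3, -1.2]
opening: 0.0598
```

Far side now about 0.7165, so roughly 7 mm to the cheek.

>>> {"api": "apply_moves", "payload": {
  "deltas": [
    [50,[0,2,0],0],
    [50,[0,2,0],0]
  ]
}}

```text
t: 17.3
tool_pos: [0.6904, 0.0369, 0.2989]
orientation: [-2.221, -2.221, 0.003]
force: [-2.1, -5.3, -0.9]
opening: 0.0601
```

>>> {"api": "apply_moves", "payload": {
  "deltas": [
    [50,[0,1,0],0],
    [50,[0,1,0],0]
  ]
}}

```text
t: 17.55
tool_pos: [0.6924, 0.0369, 0.2988]
orientation: [-2.221, -2.221, 0.003]
force: [-1.9, -5.3, -0.9]
opening: 0.0596
```

>>> {"api": "apply_moves", "payload": {
  "deltas": [
    [50,[0,1,0],0],
    [50,[0,1,0],0]
  ]
}}

```text
t: 17.8
tool_pos: [0.6942, 0.0369, 0.2989]
orientation: [-2.22, -2.22, 0.004]
force: [-8.1, -4.5, 1.9]
opening: 0.0602
```

>>> {"api": "apply_moves", "payload": {
  "deltas": [
    [50,[0,-0.3,0.5],0],
    [50,[0,0,0],0],
    [50,[0,0,0],0]
  ]
}}

```text
t: 18.18
tool_pos: [0.694, 0.0369, 0.2989]
orientation: [-2.221, -2.221, 0.003]
force: [-4.5, -5.1, 2.0]
opening: 0.0597
```

>>> {"api": "apply_moves", "payload": {
  "deltas": [
    [61,[0,0,0],0],
    [62,[0,0,0],0],
    [66,[0,0,0],0],
    [76,[0,0,0],0],
    [85,[0,0,0],0]
  ]
}}

```text
t: 18.8
tool_pos: [0.6945, 0.0374, 0.2992]
orientation: [2.221, 2.221, 0.001]
force: [-0.2, 0.0, -0.4]
opening: 0.0814
```

>>> {"api": "apply_moves", "payload": {
  "deltas": [
    [85,[0,0,0],0],
    [85,[0,0,0],0],
    [85,[0,0,-10],0],
    [85,[0,0,-30],0],
    [85,[0,0,-50],0]
  ]
}}

```text
t: 19.42
tool_pos: [0.6937, 0.0372, 0.3882]
orientation: [-2.219, -2.219, 0.004]
force: [1.1, -0.5, -0.1]
opening: 0.0848
```

>>> {"api": "apply_moves", "payload": {
  "deltas": [
    [85,[-50,-20,-20],0],
    [85,[-55,-30,0],0],
    [85,[-55,-30,0],0],
    [85,[-55,-30,0],0],
    [85,[-55,-30,0],0]
  ]
}}

```text
t: 20.05
tool_pos: [0.5534, -0.2338, 0.4103]
orientation: [2.22, 2.221, 0.001]
force: [1.2, -0.7, -0.6]
opening: 0.0847
```

>>> {"api": "apply_moves", "payload": {
  "deltas": [
    [85,[-50,-50,0],0],
    [85,[-50,-50,0],0],
    [85,[-50,-50,0],0],
    [85,[-30,-40,0],0],
    [85,[0,0,0],0]
  ]
}}

```text
t: 20.68
tool_pos: [0.3796, -0.3969, 0.4101]
orientation: [2.226, 2.215, -0.001]
force: [0.5, 1.0, -0.5]
opening: 0.0849
```

```bash
python3 - <<'E'
from h import *
s=viewer.read_camera('scene');t=viewer.read_camera('top')
cv2.imwrite('pics/c4.png',cv2.resize(np.hstack([t[135:265,170:290],s[105:235,155:290]]),None,fx=3,fy=3,interpolation=cv2.INTER_CUBIC))
cv2.imwrite('pics/f4.png',t)
t0=cv2.imread('pics/top0.png');s0=cv2.imread('pics/scene0.png')
for n,(x0,y0,x1,y1) in dict(red=(140,190,175,230),teas=(310,125,375,205),bangle=(330,215,368,250)).items(): print(n,cv2.absdiff(t0,t)[y0:y1,x0:x1].mean())
E
```

```text
red 4.8064285714285715
teas 4.1106410256410255
bangle 4.135087719298245
```

View pics/c4.png

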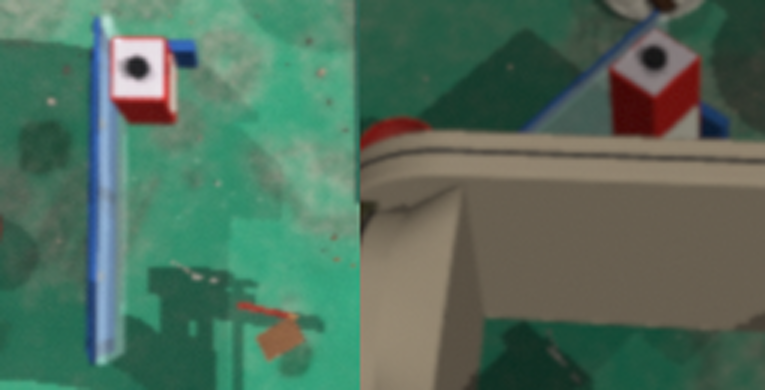

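View pics/f4.png

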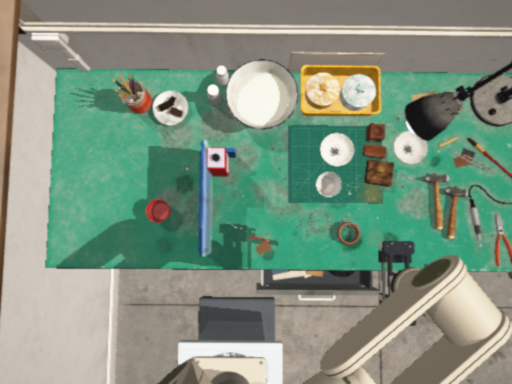

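The tin stands in the corner and the bystanders are unchanged. It may have a small yaw, so I'll zoom in once to check.

```bash
python3 - <<'E'
from h import *
t=np.mean([viewer.read_camera('top').astype(float) for _ in range(6)],0).astype(np.uint8)
cv2.imwrite('pics/z5.png',cv2.resize(t[138:186,195:245],None,fx=12,fy=12,interpolation=cv2.INTER_CUBIC))
fy=.0645;cx=.724
def q(X): u,v=proj('top',X); return [round((u-195+.5)*12-.5),round((v-138+.5)*12-.5)]
for z in(.175,0): print(z,[q((x,y,z)) for x,y in((cx,fy),(cx,fy-.052),(cx-.06,fy-.052),(cx-.06,fy))])
E
```

```text
0.175 [[134, 105], [361, 108], [356, 366], [129, 363]]
0 [[206, 237], [402, 238], [398, 463], [202, 460]]
```

View pics/z5.png

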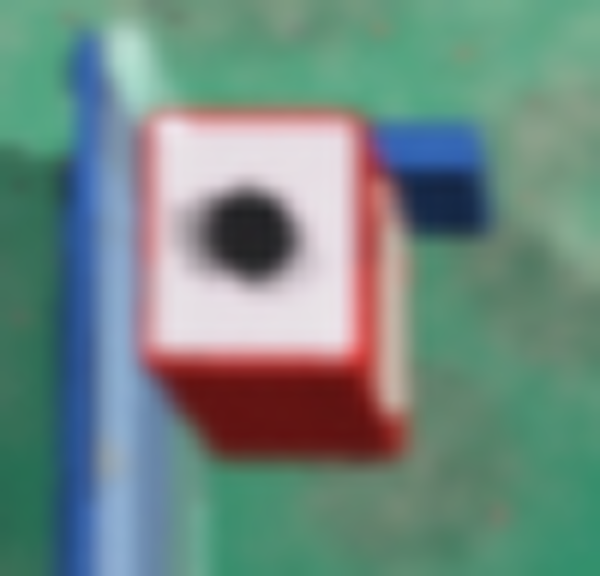

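```bash
python3 - <<'E'
from h import *
t=np.mean([viewer.read_camera('top').astype(float) for _ in range(8)],0)
def edge(ch,rows,c0,c1,sign):
    P=[]
    for r in rows:
        g=np.clip(sign*np.gradient(t[r,c0:c1]@np.array(ch,float)),0,None)**2
        P.append((c0+(g*np.arange(len(g))).sum()/g.sum(),r))
    return P
def yaw(P,z):
    W=np.array([ray('top',u,v,z)[:2] for u,v in P]);k,b=np.polyfit(W[:,0],W[:,1],1)
    return round(k,4),round(np.std(W[:,1]-k*W[:,0]-b)/np.std(W[:,0])/len(W)**.5,4),np.round(W.mean(0),4)
print('tin right',yaw(edge((0,1,0),range(150,166),221,230,-1),.175),yaw(edge((1,0,-1),range(150,166),220,225,-1),.175))
print('tin left',yaw(edge((0,1,0),range(150,166),203,212,1),.175))
print('blue back all',yaw(edge((0,-1,0),range(146,250),194,206,1),.17),'near tin',yaw(edge((1,0,-.0),range(148,170),194,206,1),.17))
E
```

```text
tin right (np.float64(-0.0025), np.float64(0.0259), array([0.6932, 0.0123])) (np.float64(0.0166), np.float64(0.0005), array([0.6932, 0.0144]))
tin left (np.float64(-0.0524), np.float64(0.0173), array([0.6927, 0.0614]))
blue back all (np.float64(0.0337), np.float64(0.0027), array([0.5831, 0.08  ])) near tin (np.float64(0.065), np.float64(0.0053), array([0.6906, 0.0778]))
```

```bash
python3 -c "
from plant import order,robot
print(robot.read_state()['t'],order.close_job())"
```

```text
the job is handed in; nothing more can be done
21.475 None
```

The oil tin is standing upright in the corner, against the clear backstop and the blue cheek. I handed the job in at 21.5 s with the arm clear of everything.

- **Raising:** I pushed the tin up at its foot edge with about 3–9 N. At roughly 20° from upright the gripper's body came to bear on the tin and took over the push.
- **Pressing:** I held it flush at about 9–10 N, with a brief peak of 15.6 N. After gripping it high across its 60 mm width, I pressed again at about 11 N.
- **Sliding:** I slid it about 127 mm along the face with a light press and part of its weight held, until the force along the face rose to about 8 N at the cheek. I then eased off, let go and backed away. During one pause on the way the upward pull reached about 4 N, near the tin's full weight. The arm rose only about 0.1 mm there, but I can't rule out a slight unloading of the foot.

**Last checks**
- **Position:** in the top view the tin's top and foot are both within about 2 mm of where they should be, so it is upright.
- **Bystanders:** the image around the cups and bangle is unchanged apart from an even brightness shift.
- **Flushness:** this is not confirmed by measurement. The one clean edge fit gives the tin a turn of about 0.017 rad. The backstop fits turn the same way but scatter (0.03–0.07 rad), and two other tin edges were too noisy to use. I judged it flush mainly from the contact forces just before letting go, about 5 N against each surface.

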